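Hold the sample cell in the lamp beam

ROBOT

A 6-joint arm with a two-finger parallel gripper is mounted at the origin on the work surface. World frame = base frame: x ahead of the robot, y to its left, z up, the work surface at z = 0. Lengths are in m, angles in rad, forces in N, time in s.
With the tool pointing down it reaches from about 0.15 to 0.775 m from the base axis. Payload 6.1 kg.
Tool frame: the origin (TCP) lies on the centre line of the jaws, within the pads' length; the fingertips stand 11 mm ahead of it and the grasp point (between the pads) lies 8 mm behind it (r.nose_length is the y of the fingertips in the tool frame, in m); y points along the fingers, z is the direction in which the jaws open and shut, and the axes are right-handed (so a half turn about y gives the same grasp; the last joint's range is limited). The gripper opens to 85 mm and grips with 20 to 120 N. Pads are 22 mm wide; open, the fingers measure 114 mm over their backs; the gripper's body (76 mm by 85 mm) begins 54 mm behind the grasp point. The pads swing forward as they close: fully open they stand 13 mm farther back than shut.
Start: joints at [1.257, 0.126, -0.04, 1.405, 0, 1.571], TCP at [0.162, 0.499, 0.219] pointing down, gripper open.
Joint ranges: [-2.72, 2.72], [-0.95, 1.95], [-1.27, 1.35], [-1.78, 2.02], [-1.46, 1.47], [-3.14, 3.14]. Speed limits (rad/s): [2.39, 2.39, 3.01, 3.14, 3.14, 3.14].

INTERFACE

Orientations are given as a unit quaternion [w, x, y, z].
In Python, from bench import r gives the robot as it stands.
- The arm moves only by the shell command python3 -m pendant 'ROWS' [FORCE]. ROWS is JSON, a list that holds one entry, the list of rows, each a list of 7 numbers: the shift along the tool's x, y, z in mm, then the turn, a rotation vector about the tool's x, y, z in rad, then the finger opening in mm, from 0 to 85.4. In form: [[[tx, ty, tz, rx, ry, rz, jaw], ...]]. A call has 1 to 12 rows; each row is the pose to reach, as a shift and turn from the pose commanded when the call began, along the tool's axes at that moment; what a row does not reach only later rows make up. A row lasts 1/10 s, in which the tool goes at most 50 mm and 8.59 degrees, less where a joint would pass 70% of its speed; a pose out of reach is approached as far as the arm can. A call with a gripper value outside its range is refused whole. The fingers move at their own pace and stop on an object; FORCE is the grip in N (left out, the last holds). Time passes only in rows, so rows that repeat a pose let the fingers close. It gives the time, the measured TCP pose, the force and the opening at its end, in the units of the state.
- r.read_state(): the state, without advancing time (a new reading comes with each control period).
- r.capture(name): name is "scene" or "side" or "wrist"; returns a dict with "image" (400x640x3 uint8, blue, green, red), "range_z" (400x640 float32, m along the optical axis (not along the pixel's ray), 0 where there is no reading), "fx", "fy", "cx", "cy" (pixels), "pose" (4x4, takes a point from camera to world coordinates). Camera axes: x right, y down, z forward; pixel columns grow to the right and rows downward; lengths in m; the calibration is good to about 2 mm. A picture is of the moment at which its call begins.
- r.close_job(): hands the job in, once; it reports no verdict.
The state is a dict: "time": time; "joints": joint angles; "joint_vel": joint speeds; "effort": joint torques, N m; "eef_pos": TCP position; "tcp_rot": TCP orientation; "force": force on the tool from outside, world axes, zero at the start; "moment": the same for the moment, N m; "finger_gap": opening from 0.0 (shut) to 1.0 (fully open).
Only numpy, scipy, OpenCV 4.12 (cv2) and the standard library are available. Lean on these libraries where they do the work, as an engineer would, in place of code of your own. Each camera call takes 0.05 s, during which the arm holds its last target. There are 200 camera calls.

TASK

Swing the lamp's red-balled dimmer lever to the green mark, then pick the blue-capped cell off the tray by its two white frosted faces only, never touching its clear windows or its cap, and hold it upright in the light beam, midway between lamp and sensor, with the beam going squarely in at one clear window and out at the other through the middle of the cell. Finish while still holding it there, still and clear of everything, with the lever left at the mark; leave the other cells and everything else on the bench undisturbed.

Things in the scene. Friction and masses are not known exactly. Their poses are not given: they have to be found in the camera images.
- dimmer (a joint): angle of the dimmer lever in rad, 0 to 1.4; the lever stands straight up at 0.7, leans to the dimmer box's -x side below that and to its +x side above. The green mark on the black quadrants beside it is at 1.0 (the small white marks are 0.2 apart, from 0 to 1.4). It starts between 0 and 0.55, is stiff (about 1.3 N at the ball) and stays where it is left.
- dimmer_ball (a point): centre of the red ball, 26 mm across, at the end of the lever, 90 mm from the pivot; the ball can be pinched from above, its sides are free. Below it the lever is a 10 mm steel rod between two black quadrant discs, each 4 mm thick, centred 14 mm to either side of the rod; their rims reach 46 mm from the pivot at most.
- dimmer_pivot (a point): the lever's fixed pivot, 42 mm above the bench, over the centre of the cream dimmer box (130 x 100 mm, 36 mm high). Its axes are those of the box: the lever turns about its y axis, and the ball moves in its x-z plane: at angle q it is 90 mm x sin(q - 0.7) along x and 90 mm x cos(q - 0.7) above the pivot. The box may lie on either side of the bench, the tray on the other, both turned a little.
- sample_mid (a point): centre of the glass of the blue-capped cell, 30 mm above its foot. Square upright cell 30 x 30 mm, glass 60 mm high, cap (24 x 26 mm) up to 70 mm; 55 to 115 g. Its x axis is the normal of the two white frosted faces (30 mm apart outside), its y axis the normal of the two clear windows (31 mm apart); z up. A white stripe on the cap runs along y. Stands loose on the tray, turned any way.
- sample_frosted: the two white frosted walls of the blue-capped cell, each 30 mm wide (along the cell's y) and 58 mm high; origin at the centre of the cell's foot, axes as sample_mid. The only part that may be gripped.
- sample_windows: the two clear windows of the same cell; origin and axes as sample_frosted. Not to be touched by the fingers.
- sample_cap: the blue cap of the same cell; origin and axes as sample_frosted. Not to be touched by the fingers.
- beam_mid (a point): middle of the light beam, half-way between lamp and sensor, 90 mm above the bench. Its y axis runs along the beam from the sensor (black housing) to the lamp (cream housing), x across it. The beam is 6 mm thick, drawn as a faint yellow rod that cannot be touched. The snouts leave 136 mm free between them; a white cross on the base plate lies under this point.
- stand: the light-path stand, fixed: dark base plate 120 x 340 mm, 18 mm thick, with lamp (85 mm wide) and sensor (70 mm wide), both reaching 120 mm above the bench; origin at the centre of its underside, axes as beam_mid.
- tray: yellow tray, fixed, 100 x 280 mm, 12 mm high, flat grey mat on top without rims; origin at the centre of its underside. The three cells stand on it in a row along its y, 90 mm apart, in any order.
- spare_a_mid (a point): white-capped cell, same make and size as the blue-capped cell (30 x 30 x 70 mm); point at the centre of its glass, 30 mm above its foot. Leave it alone.
- spare_b_mid (a point): orange-capped cell, same make and size as the blue-capped cell (30 x 30 x 70 mm); point at the centre of its glass, 30 mm above its foot. Leave it alone.
- stain_bottle: small amber bottle, 34 mm across, 60 mm high, standing between the robot and the stand; origin at its foot. Leave it alone.
- slide_box: green slide box 170 x 90 x 34 mm, left side; origin under its centre. Leave it alone.
- wash_bottle: white bottle with blue cap, 60 mm across, 110 mm high, far left; origin at its foot. Leave it alone.
- beaker: glass beaker, 70 mm across, 90 mm high, far right; origin at its foot. Leave it alone.
- counter: steel tally counter, 52 mm across, 42 mm high, right side; origin at its foot. Leave it alone.

How it is judged:
On the way, in this order (a step that is already met when the one before it is completed fails the run):
1. the dimmer lever is at the green mark and still (value of joint dimmer between 0.9 and 1.1 rad and velocity of joint dimmer between -0.1 and 0.1 rad/s), for 0.3 s.
2. the blue-capped cell is lifted by its frosted faces (height (world z) of sample_mid above 0.07 m and contact force between the fingers and sample_frosted above 1 N), for 0.2 s.
At the end, for the whole second after the job is handed in: Lever within 0.1 rad of 1.0. Blue-capped cell gripped by its frosted faces, still, clear of the stand; tilt and window normal to beam (either way round) each within 0.15 rad; centre within 8 mm of the beam sideways, 15 mm in height, 25 mm of midway along it (value of joint dimmer between 0.9 and 1.1 rad and x of sample_mid in the frame of beam_mid between -0.008 and 0.008 m and y of sample_mid in the frame of beam_mid between -0.025 and 0.025 m and z of sample_mid in the frame of beam_mid between -0.015 and 0.015 m and angle between the y axis of sample_mid and the y axis of beam_mid, either way round below 0.15 rad and angle between sample_mid's own z axis and vertical below 0.15 rad and linear speed of sample_frosted below 0.02 m/s and contact force between the fingers and sample_frosted above 1 N and contact force between sample_frosted and stand below 0.05 N); the arm keeps its last pose, push and grip.
It fails at once if the fingers squeeze or push a clear window of the blue-capped cell (contact force between the fingers and sample_windows above 0.5 N).
It fails at once if the fingers press on the blue cap (contact force between the fingers and sample_cap above 0.5 N).
It fails at once if one of the other cells is moved by more than 15 mm (distance of any of spare_a_mid, spare_b_mid from where it was at the start of the episode above 0.015 m).
It fails at once if a bottle, the beaker, the slide box or the tally counter is moved by more than 25 mm (distance of any of stain_bottle, slide_box, wash_bottle, beaker, counter from where it was at the start of the episode above 0.025 m).
It also fails if it takes over 56 s, if anything falls off the work surface, if the arm or the gripper's body presses on something with over 40 N, if the wrist force passes 120 N, or if a joint passes its speed limit or range.

## Working session

There is one attempt and no reset: what is moved stays moved. The work goes in short steps, Python scripts to look and compute and a shell command to move; the robot and the scene stay as the last step left them, time stands still between calls to the robot, and variables do not carry over. Pictures are saved under pics/ and viewed, about 8 in all and at most 12, crops included, and the job is handed in when it is done.

```bash
ls; mkdir -p pics
python3 - <<'E'
from bench import r
import cv2,numpy as np
s=r.read_state(); print({k:np.round(v,3) for k,v in s.items()}, r.nose_length)
ims=[]
for n in ("scene","side"):
    c=r.capture(n); np.savez(f"{n}0.npz",**c); ims.append(c["image"]); print(n,c["fx"],c["cx"],c["cy"],np.round(c["pose"],3).tolist())
    cv2.imwrite(f"pics/{n}0.png",c["image"])
E
```

```text
pics
{'time': np.float64(0.0), 'joints': array([ 1.257,  0.126, -0.041,  1.405,  0.   ,  1.571]), 'joint_vel': array([ 0.   , -0.001, -0.001, -0.002,  0.002,  0.   ]), 'effort': array([-1.0000e-03, -4.3591e+01,  3.5292e+01,  1.7000e-02, -0.0000e+00,
       -0.0000e+00]), 'eef_pos': array([0.162, 0.499, 0.218]), 'tcp_rot': array([-0.698,  0.699, -0.111,  0.11 ]), 'force': array([ 0.489, -1.171,  0.502]), 'moment': array([0.033, 0.008, 0.014]), 'finger_gap': np.float64(0.998)} 0.011
scene 511.5216977533893 318.3556900152991 201.1794596944962 [[-0.056, 0.784, -0.619, 1.492], [0.998, 0.053, -0.023, 0.017], [0.015, -0.619, -0.785, 1.304], [0.0, 0.0, 0.0, 1.0]]
side 394.34292229756335 319.5848653341709 209.93101881707767 [[0.958, -0.21, 0.196, 0.276], [-0.287, -0.692, 0.662, -0.844], [-0.003, -0.691, -0.723, 1.036], [0.0, 0.0, 0.0, 1.0]]
```

View pics/scene0.png

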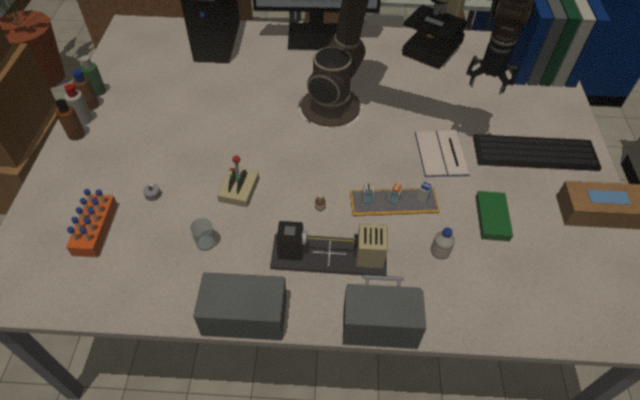

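View pics/side0.png

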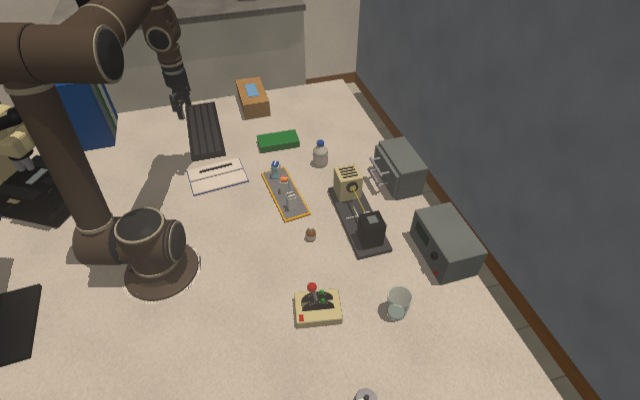

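The scene view shows the dimmer box at (238,185) with its ball at (236,160). The tray is around (394,200), with caps white at (368,187), orange at (396,187) and blue at (426,186). The stand has its sensor at (290,240), its cross at (330,252) and its lamp at (372,245). The side view agrees: ball at (312,287), blue cap at (275,163).

```bash
cat > h.py <<'E'
import numpy as np,cv2
from scipy.spatial.transform import Rotation as R
def cloud(c):
    v,u=np.mgrid[:400,:640]; z=c["range_z"]
    P=np.stack([(u-c["cx"])/c["fx"]*z,(v-c["cy"])/c["fy"]*z,z],-1)
    T=c["pose"]; W=P@T[:3,:3].T+T[:3,3]; W[z==0]=np.nan
    return W
def hsv(c): return cv2.cvtColor(c["image"],cv2.COLOR_BGR2HSV)
def rect(p):
    (cx,cy),(w,h),a=cv2.minAreaRect((p*1000).astype(np.float32)); return np.round([cx,cy,w,h,a],1)
def toolR(s):
    q=s["tcp_rot"]; return R.from_quat([q[1],q[2],q[3],q[0]]).as_matrix()
def move(s,pos,Rt):
    "shift (mm) and rotvec in tool axes to reach pos,Rt from state s"
    R0=toolR(s); return np.round((R0.T@(np.array(pos)-s["eef_pos"]))*1000,1),np.round(R.from_matrix(R0.T@Rt).as_rotvec(),3)
def down(a):
    "tool down, jaws opening (z) along angle a in world xy"
    z=np.array([np.cos(a),np.sin(a),0]);y=np.array([0,0,-1.]);return np.stack([np.cross(y,z),y,z],1)
E
python3 - <<'E'
from h import *
for n in("scene","side"):
    c=dict(np.load(n+"0.npz")); W=cloud(c); H=hsv(c); x,y,z=W[...,0],W[...,1],W[...,2]
    h,s,v=H[...,0].astype(int),H[...,1],H[...,2]
    reg=(x>.2)&(x<.8)&(y>-.5)&(y<.6)
    def show(nm,m):
        k,l,st,ce=cv2.connectedComponentsWithStats((m&reg).astype(np.uint8))
        for i in range(1,k):
            if st[i,4]>=6:
                q=W[l==i]; print(n,nm,st[i,4],"px",ce[i].round(),"mean",np.nanmean(q,0).round(3),"zmax",np.nanmax(q[:,2]).round(3),"rect",rect(q[:,:2]))
    show("red",((h<8)|(h>172))&(s>150)&(v>60)&(z>.06))
    show("blue",(h>100)&(h<125)&(s>110)&(z>.03))
    show("orange",(h>5)&(h<18)&(s>130)&(z>.04))
    show("boxtop",(z>.028)&(z<.043)&(h>15)&(h<40)&(y<.0))
    show("plate",(z>.011)&(z<.025)&(v<90)&(x>.45))
    show("tall",(z>.108)&(z<.13)&(x>.45))
    show("tray",(z>.006)&(z<.02)&(y>-.1)&(y<.5)&(x<.62))
E
```

```text
scene red 22 px [236. 159.] mean [ 0.425 -0.281  0.138] zmax 0.145 rect [ 424.  -280.5   11.8   14.3   60.1]
scene blue 11 px [425. 187.] mean [0.45  0.311 0.081] zmax 0.087 rect [450.4 310.7  12.5  16.3  17.3]
scene blue 42 px [447. 232.] mean [0.637 0.356 0.109] zmax 0.115 rect [637.2 356.4  18.7  26.2  64.7]
scene orange 11 px [394. 187.] mean [0.457 0.214 0.083] zmax 0.089 rect [458.  213.7   4.9  24.7  75.9]
scene orange 14 px [398. 188.] mean [0.461 0.227 0.081] zmax 0.085 rect [460.9 228.    6.4  24.6  58.9]
scene boxtop 701 px [238. 187.] mean [ 0.45  -0.28   0.035] zmax 0.043 rect [ 435.7 -282.9  101.6  134.9   78.5]
scene boxtop 45 px [202. 231.] mean [ 0.63  -0.363  0.035] zmax 0.043 rect [ 629.4 -360.7   13.8   45.3   22.4]
scene boxtop 7 px [213. 238.] mean [ 0.653 -0.323  0.036] zmax 0.041 rect [ 653.5 -323.2    1.2   15.9   81. ]
scene boxtop 7 px [196. 243.] mean [ 0.677 -0.369  0.038] zmax 0.043 rect [ 676.7 -368.4   14.4    1.    51.4]
scene boxtop 12 px [281. 256.] mean [ 0.704 -0.116  0.038] zmax 0.042 rect [ 705.  -114.6   20.3    3.8   78.1]
scene boxtop 7 px [2
[... 4317 characters left out ...]
 106 px [279. 148.] mean [0.496 0.492 0.013] zmax 0.02 rect [496.4 490.1  16.6 169.   89.7]
side tray 750 px [227. 173.] mean [0.263 0.399 0.01 ] zmax 0.02 rect [262.  410.  131.5 171.1   3.1]
side tray 15 px [316. 164.] mean [0.612 0.343 0.013] zmax 0.019 rect [609.2 347.1   7.9  29.3  28.6]
side tray 995 px [285. 196.] mean [0.451 0.202 0.013] zmax 0.02 rect [453.6 224.8 101.6 281.8   6.1]
side tray 81 px [335. 204.] mean [0.615 0.106 0.015] zmax 0.02 rect [615.5 105.7 177.3   8.7  89.8]
side tray 78 px [348. 234.] mean [ 0.614 -0.044  0.016] zmax 0.02 rect [614.7 -40.4 117.8  10.2  89.9]
side tray 25 px [311. 239.] mean [ 0.486 -0.026  0.013] zmax 0.02 rect [486.9 -24.7  14.6  30.8  81.3]
```

Run:
```python
from bench import r
from h import *
s=r.read_state(); print(toolR(s).round(3).tolist())
a0=np.arctan2(*toolR(s)[[1,0],2]);print("jaw dir deg",np.degrees(a0))
for a in (79,-101): print(a,move(s,[.417,-.28,.25],down(np.radians(a))))
```

```text
[[0.951, -0.0, 0.309], [-0.309, -0.001, 0.951], [0.0, -1.0, -0.001]]
jaw dir deg 72.01893290828347
79 (array([ 483.1,  -30.5, -662.2]), array([ 0.001, -0.122, -0.   ]))
-101 (array([ 483.1,  -30.5, -662.2]), array([0.00e+00, 3.02e+00, 2.00e-03]))
```

```bash
python3 -m pendant '[[[0,-30,0,0,-0.12,0,85],[0,-30,0,0,-0.12,0,85],[0,-30,0,0,-0.12,0,85]]]' 40
python3 - <<'E'
from bench import r
from h import *
s=r.read_state(); print(s["joints"].round(3)); print(move(s,[.417,-.28,.25],down(np.radians(79))))
E
```

```text
time: 0.4
eef_pos: [0.1622, 0.4997, 0.2493]
tcp_rot: [0.704, -0.703, 0.069, -0.069]
force: [0.6, -0.4, -0.5]
finger_gap: 0.994
[1.257 0.128 0.029 1.471 0.    1.452]
(array([ 400.9,   -1.2, -715.6]), array([-0.001, -0.003,  0.   ]))
```

```bash
python3 -m pendant '[[[22,0,-40,0,0,0,85],[44,0,-80,0,0,0,85],[66,0,-120,0,0,0,85],[88,0,-160,0,0,0,85],[110,0,-200,0,0,0,85],[132,0,-240,0,0,0,85],[154,0,-280,0,0,0,85],[176,0,-320,0,0,0,85],[200,0,-360,0,0,0,85],[222,0,-400,0,0,0,85],[244,0,-440,0,0,0,85],[267,0,-480,0,0,0,85]]]' && python3 -m pendant '[[[22,0,-40,0,0,0,85],[44,0,-80,0,0,0,85],[66,0,-120,0,0,0,85],[88,0,-160,0,0,0,85],[110,0,-200,0,0,0,85],[134,-5,-236,0,0,0,85],[134,-5,-236,0,0,0,85],[134,-5,-236,0,0,0,85],[134,-5,-236,0,0,0,85],[134,-5,-236,0,0,0,85]]]'
python3 - <<'E'
from bench import r
from h import *
s=r.read_state(); print(s["joints"].round(3))
c=r.capture("wrist"); np.savez("w1.npz",**c); cv2.imwrite("pics/w1.png",c["image"]); print(c["fx"],c["pose"].round(3).tolist())
E
```

```text
time: 1.6
eef_pos: [0.3312, -0.025, 0.2484]
tcp_rot: [0.704, -0.704, 0.069, -0.069]
force: [1.3, 1.2, 0.2]
finger_gap: 0.994
time: 2.6
eef_pos: [0.4173, -0.2794, 0.2543]
tcp_rot: [0.704, -0.704, 0.068, -0.068]
force: [0.4, 0.5, -0.3]
finger_gap: 0.996
[-0.59   0.085 -0.008  1.477  0.    -0.397]
327.73132183549785 [[0.192, 0.946, 0.26, 0.35], [0.981, -0.185, -0.051, -0.266], [-0.0, 0.265, -0.964, 0.409], [0.0, 0.0, 0.0, 1.0]]
```

View pics/w1.png

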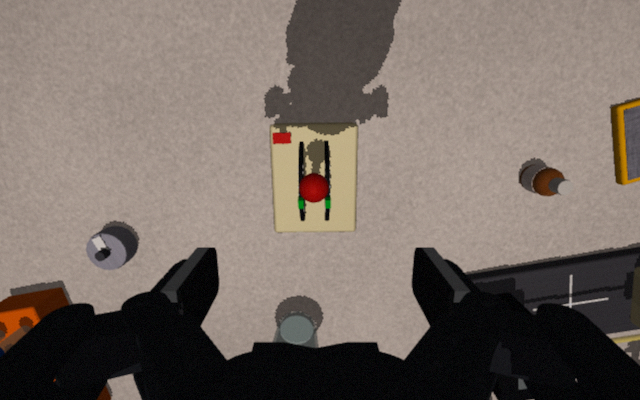

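The wrist view shows the red ball at (314,187) between the quadrants, with the green marks at (301,204) and (328,204). The box spans about (272–357, 123–231).

```bash
cat >> h.py <<'E'
from scipy.optimize import least_squares
def dimmer(c):
    W=cloud(c);H=hsv(c);x,y,z=np.moveaxis(W,2,0);h,s,v=[H[...,i].astype(int) for i in range(3)]
    near=(abs(x-.435)<.1)&(abs(y+.283)<.1)
    m=near&((h<8)|(h>172))&(s>120)&(z>.1); q=W[m]
    f=least_squares(lambda b:np.linalg.norm(q-b,axis=1)-.013,q.mean(0)-[0,0,.01],loss="soft_l1",f_scale=.002)
    b=rect(W[near&(z>.028)&(z<.044)][:,:2])
    print("ball",f.x.round(4),len(q),"rms",np.sqrt(np.mean(f.fun**2)).round(4),"box",b); return f.x,b
E
python3 - <<'E'
from h import *
c=dict(np.load("w1.npz")); b,bx=dimmer(c)
for n in("scene","side"): dimmer(dict(np.load(n+"0.npz")))
E
```

```text
ball [ 0.4139 -0.2795  0.1604] 1272 rms 0.1187 box [ 431.3 -282.6  100.1  130.4   79.8]
ball [ 0.418  -0.2821  0.1305] 36 rms 0.0029 box [ 436.2 -283.1  102.3  134.5   79.6]
ball [ 0.4185 -0.2796  0.1313] 60 rms 0.0015 box [ 433.9 -282.8  102.5  130.4   79.4]
```

```bash
sed -i 's/(z>.1); q/(z>.1)\&(z<.155); q/' h.py
python3 - <<'E'
from bench import r
from h import *
c=dict(np.load("w1.npz")); b,bx=dimmer(c)
p=np.array([.433,-.2828,.042]);e=np.array([np.cos(-.18),np.sin(-.18),0]); d=b-p
print("q",.7+np.arctan2(d@e,d[2]),"radius",np.hypot(d@e,d[2]),"off",d[0]*-e[1]+d[1]*e[0])
s=r.read_state(); print(move(s,b-[0,0,.008],down(np.radians(79.6))))
for q in (.55,.6,.7,.8,.9,1.0,1.03): print(q, move(s,p+e*.09*np.sin(q-.7)+[0,0,.09*np.cos(q-.7)-.008],down(np.radians(79.6)))[0])
E
```

```text
ball [ 0.4164 -0.2801  0.131 ] 661 rms 0.0005 box [ 431.3 -282.6  100.1  130.4   79.8]
q 0.5135071804955074 radius 0.09056286059699507 off -0.000264430003031068
(array([ -0.9, 131.5,  -0.8]), array([ 0.   , -0.011,  0.   ]))
0.55 [  2.5 131.5  -0.5]
0.6 [  6.9 130.9  -0.4]
0.7 [ 15.9 130.5  -0.3]
0.8 [ 24.9 130.9  -0.2]
0.9 [ 3.380e+01  1.323e+02 -1.000e-01]
1.0 [ 42.5 134.5   0. ]
1.03 [ 45.1 135.3   0. ]
```

```bash
python3 -m pendant '[[[-1,30,0,0,-0.011,0,85],[-1,60,0,0,-0.011,0,85],[-1,90,0,0,-0.011,0,85],[-1,115,0,0,-0.011,0,85],[-1,131.5,0,0,-0.011,0,60],[-1,131.5,0,0,-0.011,0,15],[-1,131.5,0,0,-0.011,0,15],[-1,131.5,0,0,-0.011,0,15],[-1,131.5,0,0,-0.011,0,15],[-1,131.5,0,0,-0.011,0,15],[-1,131.5,0,0,-0.011,0,15],[-1,131.5,0,0,-0.011,0,15]]]' 40
```

```text
time: 3.85
eef_pos: [0.4174, -0.2808, 0.1242]
tcp_rot: [-0.704, 0.705, -0.064, 0.065]
force: [-0.3, 0.0, 6.5]
finger_gap: 0.21
```

Run:
```python
from bench import r
from h import *
s=r.read_state(); print(s["finger_gap"],s["force"],s["eef_pos"])
c=r.capture("side"); dimmer(c); i=c["image"][240:340,260:380]; 
w=r.capture("wrist")["image"]
cv2.imwrite("pics/g1.png",np.hstack([cv2.resize(i,(480,400),interpolation=cv2.INTER_CUBIC),w[100:400,200:440]][:1]+[cv2.resize(w[100:400,200:440],(320,400))]))
```

```text
0.21049981178541013 [-0.30996617  0.02315158  6.50106203] [ 0.41738468 -0.28081291  0.12420237]h.py:24: RuntimeWarning: Mean of empty slice.
  f=least_squares(lambda b:np.linalg.norm(q-b,axis=1)-.013,q.mean(0)-[0,0,.01],loss="soft_l1",f_scale=.002)
  ret = um.true_divide(
Traceback (most recent call last):
  File "h.py", line 24, in dimmer
    f=least_squares(lambda b:np.linalg.norm(q-b,axis=1)-.013,q.mean(0)-[0,0,.01],loss="soft_l1",f_scale=.002)
ValueError: Initial guess is outside of provided bounds
```

```bash
python3 -m pendant '[[[0,0,0,0,0,0,15],[0,0,0,0,0,0,15],[0,0,0,0,0,0,15]]]'
python3 - <<'E'
from bench import r
from h import *
c=r.capture("side"); i=c["image"][240:340,260:380]
c=r.capture("wrist"); w=c["image"];np.savez("w2.npz",**c)
cv2.imwrite("pics/g1.png",np.hstack([cv2.resize(i,(384,320),interpolation=cv2.INTER_CUBIC),cv2.resize(w[150:350,200:440],(384,320))]))
E
```

```text
time: 4.2
eef_pos: [0.4174, -0.2808, 0.1242]
tcp_rot: [-0.704, 0.705, -0.064, 0.065]
force: [-1.1, 0.1, 6.7]
finger_gap: 0.214
```

View pics/g1.png

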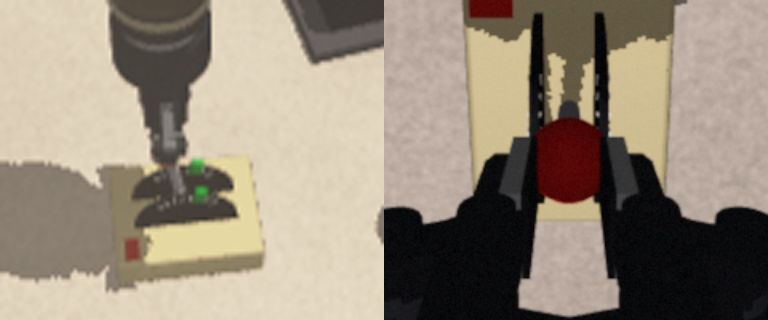

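The side crop shows the fingers on the ball at (170,160) with the green marks at (200,165–195) ahead. The wrist crop shows the pads either side of the ball at (568,160), so it is pinched. I'll swing it now.

```bash
python3 -m pendant '[[[3.5,0,0,0,0,0,15],[8,-0.5,0,0,0,0,15],[12.5,-1,0,0,0,0,15],[17,-1,0,0,0,0,15],[21.5,-1,0,0,0,0,15],[26,-0.5,0,0,0,0,15],[30.5,0,0,0,0,0,15],[35,1,0,0,0,0,15],[39,2,0,0,0,0,15],[43.5,3,0,0,0,0,15],[43.5,3,0,0,0,0,15],[43.5,3,0,0,0,0,15]]]'; python3 -m pendant '[[[0,0,0,0,0,0,15],[0,0,0,0,0,0,25],[0,0,0,0,0,0,45],[0,0,0,0,0,0,60],[0,0,0,0,0,0,60],[0,-30,0,0,0,0,60],[0,-60,0,0,0,0,60],[0,-90,0,0,0,0,60],[0,-110,0,0,0,0,60]]]'
python3 - <<'E'
from bench import r
from h import *
p=np.array([.433,-.2828,.042]);e=np.array([np.cos(-.18),np.sin(-.18),0])
for n in ("wrist","side"):
    c=r.capture(n); b,bx=dimmer(c); d=b-p
    print(n,"q",.7+np.arctan2(d@e,d[2]),"radius",np.hypot(d@e,d[2]))
    if n=="wrist": cv2.imwrite("pics/w3.png",cv2.resize(c["image"][100:300,200:440],(480,400)))
E
```

```text
time: 5.5
eef_pos: [0.4638, -0.2894, 0.1239]
tcp_rot: [-0.703, 0.705, -0.061, 0.068]
force: [5.4, 1.4, 14.7]
finger_gap: 0.178
time: 6.4
eef_pos: [0.4596, -0.2884, 0.2315]
tcp_rot: [-0.704, 0.704, -0.064, 0.065]
force: [-0.5, -0.0, -0.9]
finger_gap: 0.701
ball [ 0.459  -0.2879  0.1278] 753 rms 0.0005 box [ 431.  -282.6  100.   128.7   79.6]
wrist q 0.9994106459532512 radius 0.08978997868239717
ball [ 0.4615 -0.2875  0.1286] 62 rms 0.0012 box [ 433.8 -283.7  102.1  130.2   80.2]
side q 1.0215414146452058 radius 0.09127234466939799
```

View pics/w3.png

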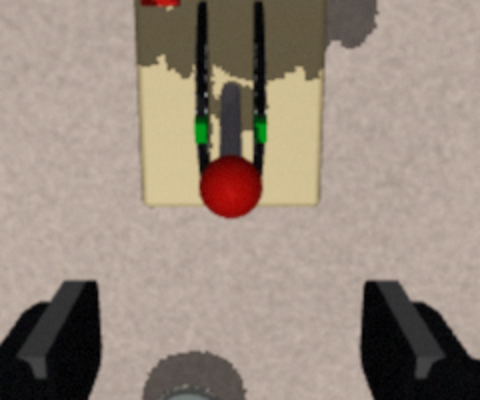

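The lever rests with its ball at (231,187), beyond the green marks as expected for q≈1.0. The wrist gives 1.00 and the side view 1.02. Next is the tray.

```bash
python3 -m pendant '[[[-8,-15,40,0,0,0,60],[-17,-29,80,0,0,0,60],[-26,-29,120,0,0,0,60],[-34,-29,160,0,0,0,60],[-43,-29,200,0,0,0,60],[-52,-29,240,0,0,0,60],[-60,-29,280,0,0,0,60],[-69,-29,320,0,0,0,60],[-78,-29,360,0,0,0,60],[-86,-29,400,0,0,0,60],[-95,-29,440,0,0,0,60],[-104,-29,480,0,0,0,60]]]' && python3 -m pendant '[[[-8,0,35,0,0,0,60],[-16,0,70,0,0,0,60],[-23,0,105,0,0,0,60],[-23,0,105,0,0,0,60],[-23,0,105,0,0,0,60],[-23,0,105,0,0,0,60]]]'
python3 - <<'E'
from bench import r
from h import *
s=r.read_state(); print(s["joints"].round(3))
c=r.capture("wrist"); np.savez("w4.npz",**c); cv2.imwrite("pics/w4.png",c["image"])
E
```

```text
time: 7.7
eef_pos: [0.4437, 0.2042, 0.2572]
tcp_rot: [-0.704, 0.705, -0.065, 0.064]
force: [0.9, -0.8, 0.4]
finger_gap: 0.702
time: 8.3
eef_pos: [0.4407, 0.3093, 0.258]
tcp_rot: [-0.704, 0.705, -0.065, 0.064]
force: [0.4, -0.2, -0.4]
finger_gap: 0.701
[ 0.612  0.157  0.081  1.497 -0.     0.795]
```

View pics/w4.png

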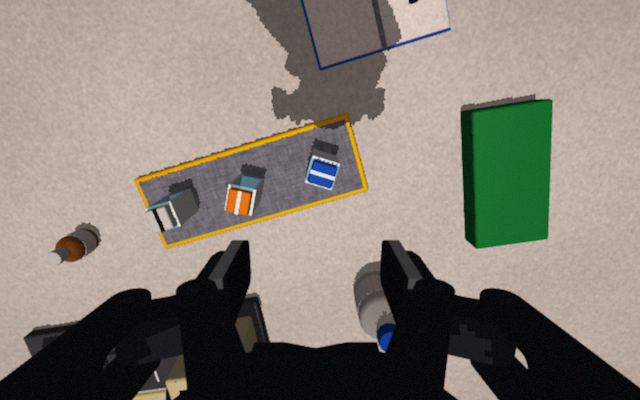

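The wrist view shows the blue cap at (322,173) with its white stripe running roughly left to right. The orange cap is at (240,200) and the white one at (163,215).

Run:
```python
from h import *
c=dict(np.load("w4.npz")); W=cloud(c);H=hsv(c);h,s,v=[H[...,i].astype(int) for i in range(3)];z=W[...,2]
reg=np.zeros((400,640),bool);reg[135:205,290:355]=1
top=reg&(z>.074)&(z<.092)
blue=top&(h>100)&(h<130)&(s>120)
print("top",top.sum(),rect(W[top][:,:2]),"z",np.median(z[top]))
# plane-project on z=0.082 (depth independent)
def proj(m,zz):
    vv,uu=np.nonzero(m);T=c["pose"];d=np.stack([(uu-c["cx"])/c["fx"],(vv-c["cy"])/c["fy"],np.ones(len(uu))],1)@T[:3,:3].T
    return (T[:3,3]+d*((zz-T[2,3])/d[:,2])[:,None])[:,:2]
print("blue",blue.sum(),rect(proj(blue,.082)),proj(blue,.082).mean(0))
hull=np.zeros((400,640),np.uint8); pts=np.argwhere(blue)[:,::-1].astype(np.int32); cv2.fillConvexPoly(hull,cv2.convexHull(pts),1)
st=(hull>0)&(s<110)&(v>110); P=proj(st,.082); C=np.cov(P.T);w,V=np.linalg.eigh(C); print("stripe",st.sum(),P.mean(0),"angle",np.degrees(np.arctan2(V[1,1],V[0,1])),np.sqrt(w))
g=reg&(z>.062)&(z<.078); print("glass rim z",g.sum(),rect(W[g][:,:2]))
near=reg&(z>.03); cv2.imwrite("pics/w4c.png",cv2.resize(c["image"][130:215,280:365],(595,595),interpolation=cv2.INTER_NEAREST))
tr=(z>.008)&(z<.016)&(W[...,1]<.4)&(W[...,1]>.05)&(W[...,0]>.38)&(W[...,0]<.54); print("tray",rect(W[tr][:,:2]))
```

```text
top 603 [439.8 317.2  25.9  28.8  62.6] z 0.08227726295379995
blue 439 [439.9 316.7  25.6  23.7  62.7] [0.43944848 0.31681402]
stripe 132 [0.44099077 0.31629921] angle 62.77209025402166 [0.0031535  0.00776813]
glass rim z 275 [440.3 317.   31.1  30.4  62.1]
tray [451.2 226.1 100.1 279.6   6.4]
```

View pics/w4c.png

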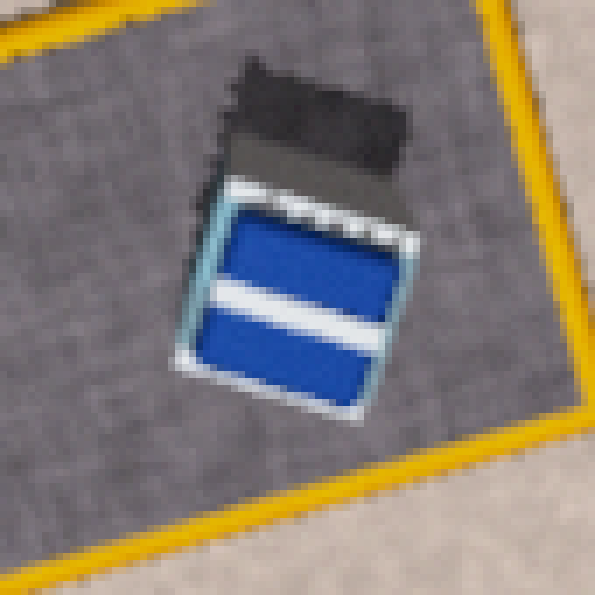

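The stripe runs at about 62.6° in world axes, with teal windows on the sides it points to and white rims on the frosted sides. All sizes match: rim 31×30 mm, cap 24×26 mm, top at z = 0.082. I'll turn over the cell and take a second look from the other yaw to cancel camera bias.

Run:
```python
from bench import r
from h import *
s=r.read_state(); print(move(s,[.441,.317,.20],down(np.radians(152.6))))
```

```text
(array([-1.3, 58.3,  7.9]), array([ 0.000e+00, -1.277e+00, -1.000e-03]))
```

```bash
python3 -m pendant '[[[0,0,4,0,-0.14,0,60],[-1,0,8,0,-0.28,0,60],[-1,0,8,0,-0.42,0,60],[-1,0,8,0,-0.56,0,60],[-1,10,8,0,-0.70,0,60],[-1,20,8,0,-0.84,0,60],[-1,30,8,0,-0.98,0,60],[-1,40,8,0,-1.12,0,60],[-1,50,8,0,-1.2,0,60],[-1,58,8,0,-1.277,0,60],[-1,58,8,0,-1.277,0,60],[-1,58,8,0,-1.277,0,60]]]'
cat >> h.py <<'E'
def proj(c,m,zz):
    vv,uu=np.nonzero(m);T=c["pose"];d=np.stack([(uu-c["cx"])/c["fx"],(vv-c["cy"])/c["fy"],np.ones(len(uu))],1)@T[:3,:3].T
    return (T[:3,3]+d*((zz-T[2,3])/d[:,2])[:,None])[:,:2]
def cell(c,ctr,zt):
    W=cloud(c);H=hsv(c);h,s,v=[H[...,i].astype(int) for i in range(3)];x,y,z=np.moveaxis(W,2,0)
    reg=(np.hypot(x-ctr[0],y-ctr[1])<.035)
    blue=reg&(abs(z-zt)<.01)&(h>100)&(h<130)&(s>110); P=proj(c,blue,zt)
    hull=np.zeros((400,640),np.uint8); pts=np.argwhere(blue)[:,::-1].astype(np.int32); cv2.fillConvexPoly(hull,cv2.convexHull(pts),1)
    P2=proj(c,(hull>0)&(s<110)&(v>100),zt); w,V=np.linalg.eigh(np.cov(P2.T))
    print("blue",blue.sum(),rect(P),"ztop",np.nanmedian(z[blue]).round(4),"stripe deg",np.degrees(np.arctan2(V[1,1],V[0,1])).round(1))
    g=reg&(abs(z-zt+.0115)<.008); print("rim",g.sum(),rect(W[g][:,:2]))
E
python3 - <<'E'
from bench import r
from h import *
s=r.read_state(); print(s["joints"].round(3),s["eef_pos"])
c=r.capture("wrist"); np.savez("w5.npz",**c); cell(c,[.44,.317],.082)
cell(dict(np.load("w4.npz")),[.44,.317],.082)
W=cloud(c);z=W[...,2];tr=(z>.008)&(z<.016)&(W[...,1]<.4)&(W[...,1]>.05)&(W[...,0]>.38)&(W[...,0]<.54); print("tray",rect(W[tr][:,:2]))
E
```

```text
time: 9.55
eef_pos: [0.4415, 0.3173, 0.201]
tcp_rot: [-0.604, 0.604, 0.367, -0.367]
force: [0.2, -0.6, 0.0]
finger_gap: 0.702
[ 0.623  0.162 -0.038  1.372 -0.    -0.468] [0.44153116 0.31732115 0.2010467 ]
blue 655 [440.5 315.8  25.6  22.6  62.5] ztop 0.0823 stripe deg 62.4
rim 380 [440.2 315.9  30.9  29.7  62.9]
blue 452 [439.8 316.6  25.9  23.8  62.3] ztop 0.0822 stripe deg 60.4
rim 274 [440.3 317.   31.1  30.4  62.1]
tray [450.8 226.8 100.1 276.5   6.4]
```

```bash
python3 -m pendant '[[[-1.4,30,0.5,0,0,0,60],[-1.4,60,0.5,0,0,0,60],[-1.4,90,0.5,0,0,0,60],[-1.4,115,0.5,0,0,0,60],[-1.4,135,0.5,0,0,0,60],[-1.4,150,0.5,0,0,0,60],[-1.4,160,0.5,0,0,0,60],[-1.4,164,0.5,0,0,0,60],[-1.4,164,0.5,0,0,0,60],[-1.4,164,0.5,0,0,0,60]]]' 35
python3 - <<'E'
from bench import r
from h import *
c=r.capture("wrist"); cv2.imwrite("pics/w6.png",cv2.resize(c["image"][100:400,160:480],(640,600))); np.savez("w6.npz",**c); cell(c,[.44,.317],.082)
E
```

```text
time: 10.6
eef_pos: [0.4408, 0.3175, 0.0376]
tcp_rot: [0.604, -0.604, -0.368, 0.367]
force: [0.1, -0.1, 0.2]
finger_gap: 0.703
blue 3521 [438.5 315.4  29.3  65.6  61.1] ztop 0.0822 stripe deg 145.8
rim 3326 [439.7 316.3  31.5  66.8  62.2]
```

View pics/w6.png

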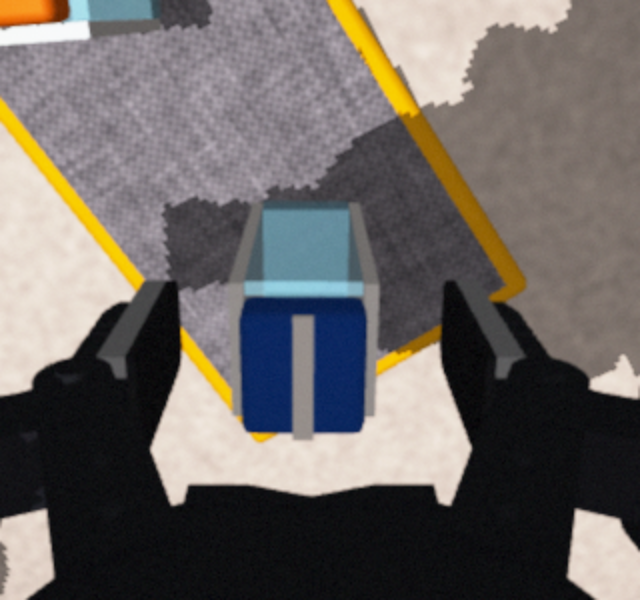

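The fingers stand either side of the two frosted walls (grey plates at x≈240 and 368), the jaws are square to them, and the window faces the camera. I'll close now.

```bash
python3 -m pendant '[[[-1,0,0,0,0,0,45],[-1,0,0,0,0,0,35],[-1,0,0,0,0,0,28],[-1,0,0,0,0,0,15],[-1,0,0,0,0,0,15],[-1,0,0,0,0,0,15],[-1,0,0,0,0,0,15],[-1,0,0,0,0,0,15]]]' 35; python3 -m pendant '[[[-1,-5,0,0,0,0,15],[-1,-15,0,0,0,0,15],[-1,-30,0,0,0,0,15],[-1,-50,0,0,0,0,15],[-1,-50,0,0,0,0,15],[-1,-50,0,0,0,0,15],[-1,-50,0,0,0,0,15]]]'
python3 - <<'E'
from bench import r
from h import *
c=r.capture("wrist"); cv2.imwrite("pics/w7.png",c["image"][150:400,200:440]); np.savez("w7.npz",**c); s=r.read_state()
print(s["eef_pos"],s["force"]); cell(c,[.44,.317],.132)
E
```

```text
time: 11.45
eef_pos: [0.4401, 0.3164, 0.0372]
tcp_rot: [-0.604, 0.604, 0.368, -0.368]
force: [-0.0, -0.0, 5.3]
finger_gap: 0.346
time: 12.15
eef_pos: [0.4389, 0.3151, 0.0857]
tcp_rot: [-0.604, 0.604, 0.367, -0.368]
force: [-0.6, 0.7, -0.1]
finger_gap: 0.348
[0.43876661 0.31502355 0.08560385] [-0.24158663 -0.37938437 -1.12875018]
blue 3506 [437.9 312.8  28.4  53.7  62.7] ztop 0.131 stripe deg 148.1
rim 3350 [437.8 315.5  31.4  56.8  62.4]
```

View pics/w7.png

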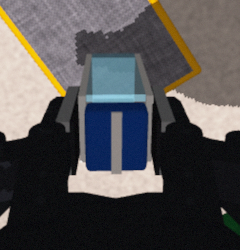

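The cell is lifted, with its cap top at z = 0.131, 49 mm up like the TCP, and held level by the frosted walls. Next I rise and go to a viewpoint over the stand.

Run:
```python
from bench import r
from h import *
s=r.read_state(); print(move(s,[.668,-.08,.26],down(np.radians(179.4))))
```

```text
(array([-246.1, -174.3, -384.7]), array([-0.001, -0.466, -0.001]))
```

```bash
python3 -m pendant '[[[0,-15,0,0,0,0,15],[0,-40,0,0,0,0,15],[0,-70,0,0,0,0,15],[0,-100,0,0,0,0,15],[0,-130,0,0,0,0,15],[0,-155,0,0,0,0,15],[0,-170,0,0,0,0,15],[-8,-174,-12,0,-0.02,0,15],[-20,-174,-32,0,-0.05,0,15],[-36,-174,-56,0,-0.08,0,15],[-52,-174,-81,0,-0.11,0,15],[-68,-174,-106,0,-0.14,0,15]]]' && python3 -m pendant '[[[-16,0,-25,0,-0.03,0,15],[-32,0,-50,0,-0.06,0,15],[-48,0,-75,0,-0.09,0,15],[-64,0,-100,0,-0.12,0,15],[-80,0,-125,0,-0.15,0,15],[-96,0,-150,0,-0.18,0,15],[-107,0,-167,0,-0.21,0,15],[-107,0,-167,0,-0.24,0,15],[-107,0,-167,0,-0.27,0,15],[-107,0,-167,0,-0.3,0,15],[-107,0,-167,0,-0.326,0,15]]]'
python3 - <<'E'
from bench import r
from h import *
s=r.read_state(); print(s["joints"].round(3),s["eef_pos"],move(s,[.668,-.08,.26],down(np.radians(179.4))))
E
```

```text
time: 13.4
eef_pos: [0.5025, 0.2054, 0.2597]
tcp_rot: [0.576, -0.576, -0.409, 0.41]
force: [0.6, -0.4, -0.3]
finger_gap: 0.343
time: 14.5
eef_pos: [0.624, 0.0511, 0.2605]
tcp_rot: [0.502, -0.502, -0.498, 0.498]
force: [-0.4, -0.0, -0.3]
finger_gap: 0.348
[ 0.082  0.333  0.313  1.551  0.    -1.482] [0.6240261  0.05106638 0.26054479] (array([-130.7,    0.5,  -45. ]), array([-0.001,  0.003,  0.   ]))
```

```bash
python3 -m pendant '[[[-20,0,-8,0,0,0,15],[-45,0,-16,0,0,0,15],[-70,0,-24,0,0,0,15],[-95,0,-32,0,0,0,15],[-115,0,-40,0,0,0,15],[-131,0,-45,0,0.003,0,15],[-131,0,-45,0,0.003,0,15],[-131,0,-45,0,0.003,0,15],[-131,0,-45,0,0.003,0,15]]]'
python3 - <<'E'
from bench import r
from h import *
s=r.read_state(); print(s["joints"].round(3),s["eef_pos"])
c=r.capture("wrist"); np.savez("w8.npz",**c); cv2.imwrite("pics/w8.png",c["image"])
W=cloud(c);x,y,z=np.moveaxis(W,2,0);H=hsv(c);sv=H[...,1];v=H[...,2]
k=(x>.55)&(x<.8)
L=k&(abs(z-.12)<.008)&(y>.07)&(y<.25); print("lamp top",L.sum(),rect(W[L][:,:2]))
p=k&(abs(z-.018)<.007)&(y<.28)&(y>-.2); print("plate",p.sum(),rect(W[p][:,:2]))
cr=p&(v>150)&(sv<60)&(y>-.05)&(y<.09)&(abs(x-.67)<.055); print("cross",cr.sum(),rect(W[cr][:,:2]),np.nanmedian(W[cr],0))
E
```

```text
time: 15.4
eef_pos: [0.668, -0.0803, 0.2609]
tcp_rot: [0.503, -0.503, -0.497, 0.497]
force: [0.7, -0.0, -1.0]
finger_gap: 0.347
[-0.12   0.435  0.46   1.596  0.    -1.678] [ 0.66800431 -0.08025194  0.26089996]
lamp top 86 [667.1 103.1   2.5  41.6  89.5]
plate 4870 [668.9  15.2 324.  120.3  89.2]
cross 0 [0. 0. 0. 0. 0.] [nan nan nan]
  return np.nanmean(a, axis, out=out, keepdims=keepdims)
```

View pics/w8.png

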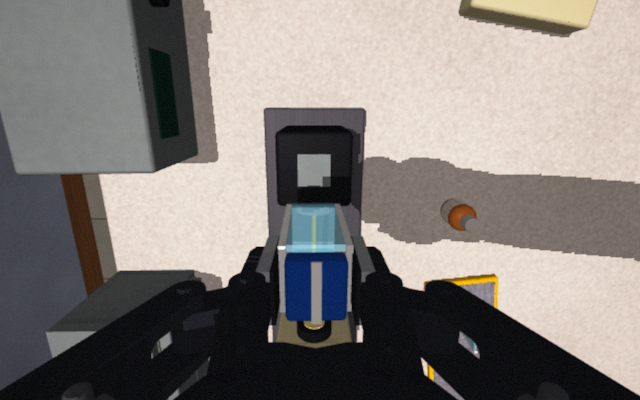

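The sensor housing shows at (315,165), with the beam entering the held cell at (314,235). The cell hides the lamp and cross from here, so I'll get the cross from the first scene and side pictures and the sensor from this one.

Run:
```python
from h import *
for n in ("scene0","side0","w8","w1"):
    c=dict(np.load(n+".npz")); W=cloud(c);x,y,z=np.moveaxis(W,2,0);H=hsv(c);v=H[...,2].astype(int);sv=H[...,1]
    k=(x>.58)&(x<.76)
    L=k&(abs(z-.12)<.006)
    for nm,lo,hi in(("sensor",-.15,-.03),("lamp",.07,.22)):
        m=L&(y>lo)&(y<hi); 
        if m.sum()>20: print(n,nm,m.sum(),rect(W[m][:,:2]))
    vv,uu=np.mgrid[:400,:640]; P=proj(c,np.ones((400,640),bool),.018).reshape(400,640,2)
    m=(abs(P[...,0]-.67)<.052)&(P[...,1]>-.03)&(P[...,1]<.075)&(abs(z-.018)<.008)
    base=np.median(v[m]) if m.sum() else 0
    cr=m&(v>base+45)&(sv<70)
    if cr.sum()>5:
        q=P[cr]; 
        def f(b):
            d=q-b[:2];u=np.array([np.cos(b[2]),np.sin(b[2])]);return np.minimum(abs(d@u),abs(d@[-u[1],u[0]]))
        o=least_squares(f,[.67,.02,0.],loss="soft_l1",f_scale=.002,x_scale=[.01,.01,.1]); print(n,"cross",cr.sum(),o.x[:2].round(4),np.degrees(o.x[2]).round(2),"rms",np.sqrt(np.mean(f(o.x)**2)).round(4),q.min(0).round(3),q.max(0).round(3))
```

```text
scene0 sensor 493 [ 6.707e+02 -9.210e+01  7.340e+01  6.990e+01  5.000e-01]
scene0 lamp 697 [675.1 142.7  79.7  89.7  88.8]
scene0 cross 23 [0.6718 0.023 ] -0.99 rms 0.0011 [ 0.63  -0.019] [0.71  0.035]
side0 sensor 383 [ 6.70e+02 -9.11e+01  7.10e+01  7.45e+01  6.00e-01]
side0 lamp 377 [6.722e+02 1.412e+02 8.480e+01 8.810e+01 6.000e-01]
side0 cross 19 [0.6716 0.0239] -1.31 rms 0.0016 [0.629 0.022] [0.674 0.062]
w8 sensor 5463 [667.7 -92.5  68.7  70.   89.4]
w8 lamp 35 [668.8 103.1   2.4  25.1  89.9]
w1 sensor 736 [ 680.8 -107.4   37.6   40.3   87.8]
w1 cross 227 [0.6706 0.0244] -1.01 rms 0.0013 [ 0.625 -0.025] [0.674 0.074]
```

```bash
python3 -m pendant '[[[20,0,0,0,0.005,0,15],[45,0,0,0,0.005,0,15],[70,0,-1,0,0.005,0,15],[90,0,-1,0,0.005,0,15],[104,0,-1,0,0.005,0,15],[104,0,-1,0,0.005,0,15],[104,0,-1,0,0.005,0,15],[104,10,-1,0,0.005,0,15],[104,30,-1,0,0.005,0,15],[104,55,-1,0,0.005,0,15],[104,80,-1,0,0.005,0,15],[104,100,-1,0,0.005,0,15]]]' && python3 -m pendant '[[[0,20,0,0,0,0,15],[0,40,0,0,0,0,15],[0,57,0,0,0,0,15],[0,70,0,0,0,0,15],[0,76,0,0,0,0,15],[0,76,0,0,0,0,15],[0,76,0,0,0,0,15],[0,76,0,0,0,0,15]]]'
python3 - <<'E'
from bench import r
from h import *
s=r.read_state(); print(s["eef_pos"],s["force"],move(s,[.670,.0235,.085],down(np.radians(179.1))))
for n in ("wrist","scene","side"):
    c=r.capture(n); np.savez(n+"9.npz",**c); W=cloud(c);x,y,z=np.moveaxis(W,2,0);H=hsv(c);h,sv,v=[H[...,i].astype(int) for i in range(3)]
    b=(abs(x-.67)<.03)&(abs(y-.0235)<.03)&(h>100)&(h<130)&(sv>100)&(z>.11)&(z<.14); print(n,"blue",b.sum(),np.nanmean(W[b],0).round(4) if b.any() else "",np.nanpercentile(z[b],95) if b.any() else "")
    if b.sum()>5: print(rect(W[b][:,:2]))
    m=(abs(x-.67)<.06)&(abs(z-.12)<.006)&(y>-.15)&(y<-.03)
    if m.sum(): print(n,"sensor",rect(W[m][:,:2]))
w=dict(np.load("wrist9.npz"))["image"][:,160:480]; sc=dict(np.load("scene9.npz"))["image"][190:290,260:400]; si=dict(np.load("side9.npz"))["image"][130:250,290:410]
cv2.imwrite("pics/f9.png",np.hstack([w,np.vstack([cv2.resize(sc,(320,200)),cv2.resize(si,(320,200))])]))
E
```

```text
time: 16.65
eef_pos: [0.67, 0.0214, 0.1583]
tcp_rot: [0.505, -0.505, -0.494, 0.495]
force: [-0.9, 0.1, -0.9]
finger_gap: 0.345
time: 17.45
eef_pos: [0.6713, 0.0227, 0.0858]
tcp_rot: [-0.504, 0.505, 0.496, -0.495]
force: [0.1, 1.2, 0.1]
finger_gap: 0.346
[0.67134641 0.02267394 0.08580998] [0.09799497 1.18839229 0.05535459] (array([0.8, 0.8, 1.4]), array([ 0.002, -0.003,  0.   ]))
wrist blue 3513 [0.6699 0.0208 0.1306] 0.13213175417086692
[670.   23.   26.5  55.   89.6]
wrist sensor [668.3 -67.5  22.4  70.3  89.2]
scene blue 0  
scene sensor [ 6.722e+02 -8.750e+01  7.340e+01  7.960e+01  4.000e-01]
side blue 11 [0.6698 0.0159 0.1288] 0.13347685677651394
[671.1  16.7  18.2  13.2   6.9]
side sensor [669.8 -91.4  72.8  70.   89.9]
```

View pics/f9.png

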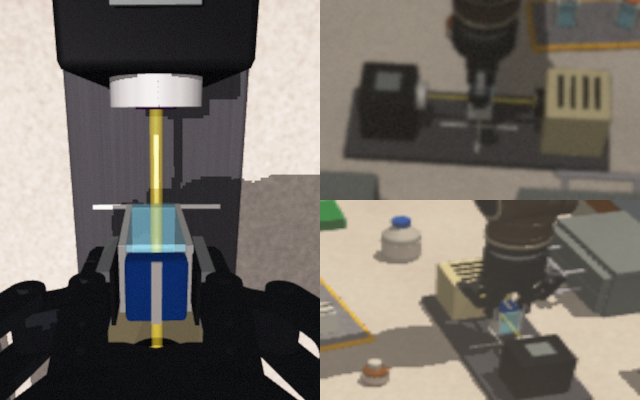

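The cell sits on the beam: beam line at u≈156, cap stripe at u≈156, cap edges 126–187. It is clear of the snout. The beam enters the window squarely, and both far views show it midway. I'll let it settle, do a last check of lever and cell, and hand in.

```bash
python3 -m pendant '[[[0,0,0,0,0,0,15],[0,0,0,0,0,0,15],[0,0,0,0,0,0,15],[0,0,0,0,0,0,15],[0,0,0,0,0,0,15]]]'
python3 - <<'E'
from bench import r
from h import *
p=np.array([.433,-.2828,.042]);e=np.array([np.cos(-.18),np.sin(-.18),0])
b,_=dimmer(r.capture("side")); d=b-p; q=.7+np.arctan2(d@e,d[2])
s=r.read_state(); print("q",q,s["eef_pos"],abs(s["joint_vel"]).max(),s["finger_gap"])
if abs(q-1)<.07 and abs(s["joint_vel"]).max()<.02 and s["finger_gap"]>.3: r.close_job(); print("handed in")
E
```

```text
time: 18.1
eef_pos: [0.6707, 0.0227, 0.0846]
tcp_rot: [0.505, -0.505, -0.495, 0.495]
force: [-0.1, 0.9, -0.4]
finger_gap: 0.347
ball [ 0.4611 -0.2874  0.1287] 62 rms 0.0016 box [ 433.9 -283.3  101.8  130.4   80.3]
q 1.0178526126908432 [0.67067643 0.02272672 0.08468995] 0.0020698412295940068 0.34636802416395035
the job is handed in; nothing more can be done
handed in
```

I pinched the dimmer ball, swung the lever to the green mark, and released it. I then picked the blue-capped cell up by its frosted faces and held it upright in the beam. I handed the job in at about 18 s; no verdict is reported.

Last checks:
- **Lever:** the side camera read 1.02 rad at the end. The wrist camera read 1.00 just after the swing.
- **Cell sideways and in height:** its centre is about 1 mm off the beam sideways. It sits at z ≈ 0.090–0.091 m against 0.090 m.
- **Cell along the beam and turn:** it is about 1 mm from midway, judging by the gripper position. Window normal and beam agree within about 1°.
- **Stillness:** joint speeds were under 0.003 rad/s and the grip opening was steady.

Disagreements and gaps:
- **Camera offset:** the cameras differed by 2–3 mm in x on fixed objects. I used averages and the wrist view of beam and cell together.
- **Finger opening:** it read about 18 mm on the 26 mm ball. I took the scale as non-linear because the picture showed a proper pinch.
- **Other objects:** I did not re-measure the spare cells, bottles, beaker, slide box and counter at the end. No picture showed any contact with them.

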